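# Fit the double lid to the garnish tin and take the cover off for service

## Task

Get the garnish tin ready for service: first swing the stand's keeper bar shut past its spring catch so that the tin cannot slide out, then pick up the nested pair of lids by the inner lid's knob, lower both together onto the tin until the inner lid is fully seated, and let go. Then take the outer lid by its collar and lift it straight up, alone, leaving the inner lid seated and undisturbed; finish while still holding the outer lid level over the tin, well clear above the inner lid's knob. Do not drop the lids from mid-air, and leave the other things on the worktop standing where they are.

Things in the scene. Friction and masses are not known exactly. Their poses are not given: they have to be found in the camera images.
- tin_stand: Fixed stand for the tin: wooden base 132 x 126 x 8 mm with a steel fence 38 mm high on three sides (+x, -x and +y of its own frame), open on its -y side, where the keeper bar closes. Origin: on the worktop, under the centre of the tin's place; z up.
- keeper (a joint): Keeper bar on an upright hinge at (56, -50) mm in the stand's frame: 0 = shut (from the hinge along the stand's -x, against a stop), up to 1.4 rad as the free end swings out to the stand's -y. Bar 8 x 8 x 112 mm, underside 30 mm up. Stays where left (slight friction); a spring ball resists with a few N at the pin from about 0.17 to 0.05 rad; home is beyond it, at the stop.
- keeper_pin (a point): Centre of the top of the upright pin on the keeper bar: 12 mm across, 36 mm tall, 104 mm from the hinge axis, standing from 38 to 74 mm above the worktop.
- keeper_hinge (a point): Point on the keeper bar's upright hinge axis, 34 mm above the worktop.
- tin: Round open steel tin, 82 mm outside, 74 mm inside, 70 mm tall, standing loose in the stand on its 8 mm base (3 mm play to the fence). Origin: centre of its underside; z up. Its rim is 78 mm above the worktop. About 0.7 kg.
- coaster: Square slate coaster 92 x 92 x 8 mm on which the nested lids stand at the start. Origin: centre of its underside.
- inner_lid: Inner lid, round, 0.16 kg. Origin: centre of its underside; z up. Upward from it: plug 69 mm across (tapered to 58 at the foot), 0 to 12 mm; flange 86 across, 12 to 17; stem 14 across, 17 to 39; dark round knob 22 across, 39 to 64. Seated, the flange lies on the tin's rim and the origin is 58 mm above the tin's.
- outer_lid: Outer lid, 0.14 kg, loose on the inner lid's flange. Origin: centre of its underside. Skirt 96 mm across, 0 to 4 mm; plate, 4 to 7, with 36 mm hole; upright round collar 44 outside, 36 inside, 7 to 25. Nested, its origin is 13 mm above the inner lid's; 26 mm of the knob stands above the collar. Lifting the knob carries both; lifting the collar takes the outer lid only.
- jigger: Steel double jigger, 44 mm across, 88 mm tall; bystander. Origin: centre of its underside.
- wine_stopper: Steel wine stopper standing on its ball, 37 mm across, 73 mm tall; bystander. Origin: centre of its underside.
- bottle_opener: Flat bar opener 154 x 45 x 11 mm, lying; bystander. Origin: centre of its underside.
- bar_spoon: Long twisted bar spoon 256 x 24 x 10 mm, lying; bystander. Origin: centre of its underside.
Things that resemble listed ones, but are neither listed nor needed, are in the scene too. There is more than one size of the outer_lid; the job needs the middle-sized.

How it is judged:
By the outcome, as a careful person would: the job done as asked, in the order asked, and still so for the second after the job is handed in, while the arm keeps its last pose, push and grip.
It also fails if it takes over 64 s, if anything falls off the work surface, if the arm or the gripper's body presses on something with over 40 N, if the wrist force passes 120 N, or if a joint passes its speed limit or range.

## Robot

A 7-joint arm with a two-finger parallel gripper is mounted at the origin on a cart in front of the work surface, level with it; the furniture and walls round the work are solid. World frame = base frame: x ahead of the robot, y to its left, z up, the work surface at z = 0. Lengths are in m, angles in rad, forces in N, time in s.
With the tool pointing down it reaches from about 0.425 to 0.825 m from the base axis. Payload 3.6 kg.
Tool frame: the origin (TCP) lies on the centre line of the jaws, within the pads' length; the fingertips stand 11 mm ahead of it and the grasp point (between the pads) lies 8 mm behind it (tip_extent is the distance from the TCP to the fingertips, in m); z points along the fingers, y is the direction in which the jaws open and shut (so a half turn about z gives the same grasp; the last joint's range is limited). The gripper opens to 85 mm and grips with 20 to 120 N. Pads are 22 mm wide; open, the fingers measure 114 mm over their backs; the gripper's body (76 mm by 85 mm) begins 54 mm behind the grasp point. The pads swing forward as they close: fully open they stand 13 mm farther back than shut.
Start: joints at [-1.27, 0.615, -0.013, 1.423, 0.008, 1.103, -0.04], TCP at [0.209, 0.616, 0.242] pointing down, gripper open.
Joint ranges: [-3.12, 3.12], [-0.3, 2.06], [-1.34, 1.32], [0.26, 2.42], [-1.36, 4.5], [0.01, 1.98], [-2.84, 2.84]. Speed limits (rad/s): [2.79, 2.79, 3.14, 3.14, 3.14, 3.14, 3.14].

## Interface

Orientations are given as a unit quaternion [w, x, y, z].
In Python, from plant import * gives the robot as it stands. The module is installed in compiled form; this text tells all that it offers.
- The arm moves only by the tool carry_out, never from a script. Its argument "steps" is a list of rows, each a list of 5 numbers: the gripper command: -1 is shut, 1 is fully open, values between are in proportion, then the shift along the tool's x, y, z scaled (see below), then the turn about the tool's z scaled (see below). A call has 1 to 20 rows; each row shifts and turns the commanded pose from where the row before left it, along the tool's axes as they then stand; what a row does not reach is not made up. The controller multiplies each number of a shift by 20 mm and each number of a turn by 0.1 rad. A row lasts 1/8 s, in which the tool goes at most 62.5 mm and 10.7 degrees, less where a joint would pass 70% of its speed; a pose out of reach is approached as far as the arm can. A call with a number of a shift or a turn outside -1 to 1 is refused whole. A call with a gripper value outside its range is refused whole. The fingers move at their own pace and stop on an object; "grip_force" is the grip in N (left out, the last holds). Time passes only in rows, so rows that do not move let the fingers close. It gives the time, the measured TCP pose, the force and the opening at its end, in the units of the state.
- get_state(): the state, without advancing time (a new reading comes with each control period).
- get_image(name): name is "scene" or "top" or "wrist"; returns a dict with "color" (480x640x3 uint8, red, green, blue), "K" (3x3 intrinsics, pixels), "rvec" (rotation vector, rad) and "tvec" (3), from world to camera coordinates, as OpenCV has them. Camera axes: x right, y down, z forward; pixel columns grow to the right and rows downward; lengths in m; the calibration is good to about 2 mm. A picture is of the moment at which its call begins. There is no depth.
- close_job(): hands the job in, once; it reports no verdict.
The state is a dict: "clock": time; "joint_pos": joint angles; "joint_vel": joint speeds; "joint_efforts": joint torques, N m; "ee_pos": TCP position; "tcp_rot": TCP orientation; "contact_force": force on the tool from outside, world axes, zero at the start; "moment": the same for the moment, N m; "width": finger opening in m.
Only numpy, scipy, OpenCV 4.12 (cv2) and the standard library are available. Lean on these libraries where they do the work, as an engineer would, in place of code of your own. Each camera call takes 0.05 s, during which the arm holds its last target.

## Working session

There is one attempt and no reset: what is moved stays moved. The work goes in short steps, Python scripts to look and compute and a tool call to move; the robot and the scene stay as the last step left them, time stands still between calls to the robot, and variables do not carry over. Pictures are saved under pics/ and viewed, and the job is handed in when it is done.

Besides the shell and the picture viewer there is one more tool, called after "Emit:" by a JSON object that holds its "fn" and its "kwargs", one argument or row to a line. carry_out: Moves the arm, as the interface text tells. Shifts and turns lie within -1 to 1; 1 stands for 20 mm of shift or 0.1 rad of turn. Its arguments: {"type":"object","properties":{"steps":{"type":"array","items":{"type":"array","items":{"type":"number","minimum":-1,"maximum":1}}},"grip_force":{"type":"number"}},"required":["steps"]}

```bash
mkdir -p pics
cat > h.py <<'E'
import numpy as np, cv2
from plant import *
def cap(n,f):
    im=get_image(n); cv2.imwrite('pics/'+f+'.png',im['color'][:,:,::-1]); np.savez('pics/'+f+'.npz',**im); return im
def load(f): return dict(np.load('pics/'+f+'.npz'))
def ray(im,uv,z):
    R=cv2.Rodrigues(np.array(im['rvec'],float))[0]; t=np.array(im['tvec'],float).ravel()
    uv=np.atleast_2d(np.array(uv,float)); d=np.c_[uv,np.ones(len(uv))]@np.linalg.inv(im['K']).T@R
    c=-R.T@t; return c+d*((z-c[2])/d[:,2])[:,None]
def proj(im,P): return cv2.projectPoints(np.atleast_2d(np.array(P,float)),np.array(im['rvec'],float),np.array(im['tvec'],float),np.array(im['K'],float),None)[0][:,0]
def tri(a,ua,b,ub):
    M=[]
    for im,uv in((a,ua),(b,ub)):
        P=np.array(im['K'])@np.c_[cv2.Rodrigues(np.array(im['rvec'],float))[0],np.array(im['tvec'],float).ravel()]; M.append((P,np.array(uv,float).reshape(2,1)))
    X=cv2.triangulatePoints(M[0][0],M[1][0],M[0][1],M[1][1]); return (X[:3]/X[3]).ravel()
E
python3 - <<'E'
from h import *
for n in('scene','top','wrist'):
    im=cap(n,n+'0'); R=cv2.Rodrigues(np.array(im['rvec'],float))[0]; print(n,-R.T@np.array(im['tvec']).ravel(), R[2])
s=get_state(); print({k:np.round(v,3) for k,v in s.items()})
E
```

```text
scene [ 0.14810047 -0.70504196  0.63086846] [ 0.39800558  0.68243344 -0.6130874 ]
top [ 0.35015836 -0.09362781  1.04806815] [ 0.13648782 -0.01405827 -0.99054199]
wrist [0.1347714  0.64059544 0.37260693] [ 0.28461739 -0.0976848  -0.95365121]
{'clock': np.float64(0.15), 'joint_pos': array([-1.27 ,  0.616, -0.013,  1.425,  0.008,  1.103, -0.04 ]), 'joint_vel': array([-0.   , -0.004,  0.   , -0.005, -0.001, -0.001,  0.002]), 'joint_efforts': array([ 1.0000e-03, -4.6966e+01,  2.5900e-01, -1.7125e+01,  1.0000e-02,
        7.0000e-03, -0.0000e+00]), 'ee_pos': array([0.208, 0.615, 0.241]), 'tcp_rot': array([-0.   ,  0.163,  0.987, -0.001]), 'contact_force': array([ 0.54 ,  0.573, -1.569]), 'moment': array([-0.045,  0.028, -0.025]), 'width': np.float64(0.085)}
```

View pics/scene0.png

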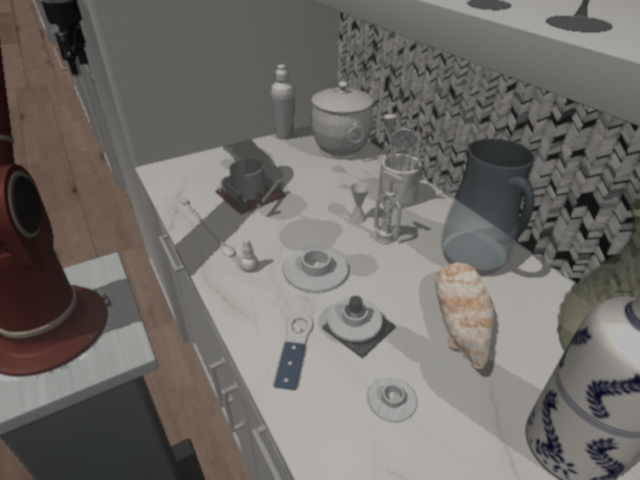

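View pics/top0.png

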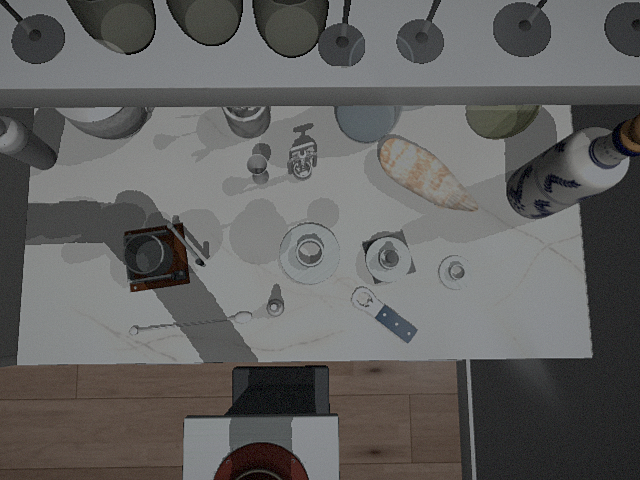

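View pics/wrist0.png

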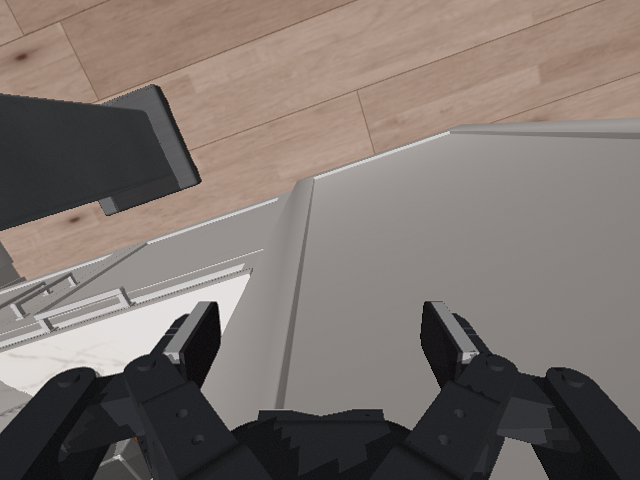

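Run:
```python
from h import *
t=load('top0');s=load('scene0')
def crop(im,x,y,w,h,k): return cv2.resize(im['color'][y:y+h,x:x+w,::-1],None,fx=k,fy=k,interpolation=cv2.INTER_CUBIC)
a=crop(t,110,205,110,100,5);b=crop(s,205,140,110,80,5)
cv2.imwrite('pics/c1.png',a);cv2.imwrite('pics/c2.png',b)
cv2.imwrite('pics/c3.png',crop(t,265,205,220,90,3.6));cv2.imwrite('pics/c4.png',crop(s,270,235,160,190,3.1))
```

```text
(no output)
```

View pics/c1.png

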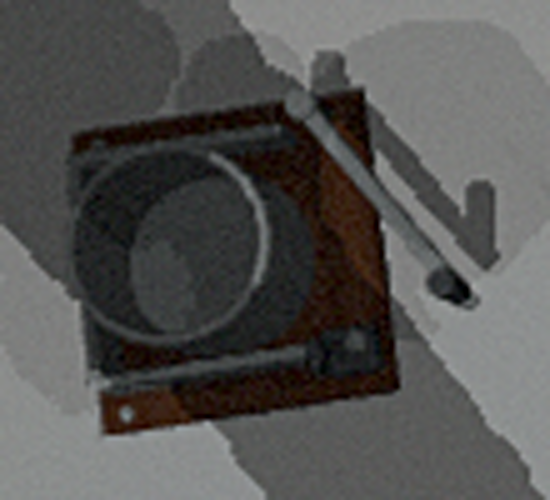

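View pics/c2.png

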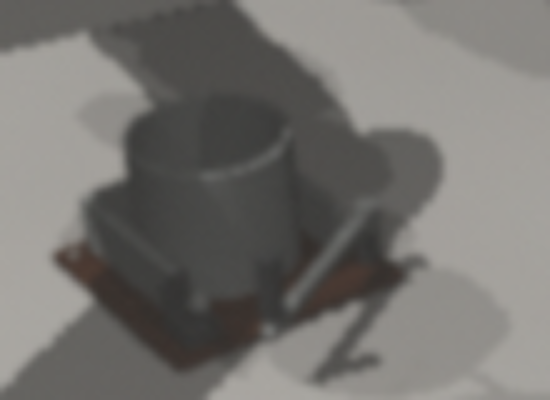

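View pics/c3.png

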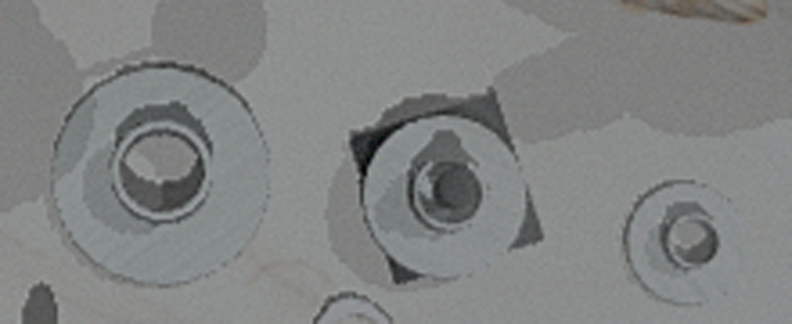

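View pics/c4.png

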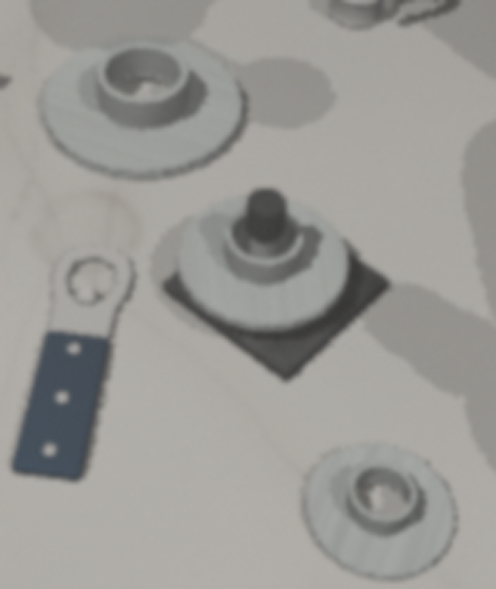

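Run:
```python
from h import *
t=load('top0');s=load('scene0')
f=lambda a:np.array(a)/5.+[110,205]
g=lambda a:np.array(a)/5.+[205,140]
c=ray(t,f([(75,135),(362,90),(398,388),(105,432)]),.008);print('base',c[:,:2],c.mean(0))
e=np.diff(np.r_[c,c[:1]],axis=0);print(np.linalg.norm(e,axis=1),np.arctan2(e[:,1],e[:,0]))
print('rim',ray(t,f((172,245)),.078),'scene',ray(s,g((210,136)),.078))
print('pin',ray(t,f((443,281)),.074),'hinge',ray(t,f((298,102)),.038))
print('hinge scene',ray(s,g((370,205)),.038))
k=lambda a:np.array(a)/3.6+[265,205]
q=lambda a:np.array(a)/3.1+[270,235]
print('knob',ray(t,k((458,190)),.072),ray(s,q((267,200)),.072))
print('collar',ray(t,k((444,192)),.046))
print('big',ray(t,k((162,172)),.02),'small',ray(t,k((690,240)),.01))
for n,u,z in(('jig',(258,163),.08),('stop',(276,305),.04),('spoon',(190,323),.005),('spoonhead',(242,317),.005),('opener',(380,312),.005)):print(n,ray(t,u,z))
```

```text
base [[0.53529089 0.28932725]
 [0.55393349 0.16716427]
 [0.42542234 0.14874296]
 [0.40804093 0.27152061]] [0.48067191 0.21918877 0.008     ]
[0.12357727 0.12982473 0.12400188 0.12848979] [-1.41936028 -2.99921849  1.71142998  0.13903151]
rim [[0.47811536 0.22334385 0.078     ]] scene [[0.48292357 0.22245316 0.078     ]]
pin [[0.46319565 0.11644831 0.074     ]] hinge [[0.54317107 0.18615748 0.038     ]]
hinge scene [[0.54938636 0.18734699 0.038     ]]
knob [[ 0.46683187 -0.27134346  0.072     ]] [[ 0.47256955 -0.27025141  0.072     ]]
collar [[ 0.4688571  -0.26799215  0.046     ]]
big [[ 0.48527416 -0.10670789  0.02      ]] small [[ 0.44315156 -0.41950268  0.01      ]]
jig [[ 0.66325808 -0.00164825  0.08      ]]
stop [[ 0.37560021 -0.03583825  0.04      ]]
spoon [[0.3407528  0.14664086 0.005     ]]
spoonhead [[0.3520902  0.03774021 0.005     ]]
opener [[ 0.35950859 -0.25376325  0.005     ]]
```

Run:
```python
from h import *
t=load('top0');s=load('scene0')
print('left edge',ray(t,[(35,140),(20,360)],0)); print('front',ray(t,[(200,361),(590,357)],0))
print('scene left corner/back',ray(s,[(138,166),(340,125)],0))
w=load('wrist0');print('wrist panel edge as z=0',ray(w,[(250,270),(145,243)],0))
for z in(.3,.5,.7):print('shelf',z,ray(t,[(320,106)],z))
print('gripper in top',proj(t,[.209,.616,.242]))
```

```text
left edge [[0.74495264 0.49891655 0.        ]
 [0.26833713 0.49851893 0.        ]]
front [[ 0.26195853  0.12516124  0.        ]
 [ 0.26067592 -0.69602763  0.        ]]
scene left corner/back [[0.27106339 0.50659422 0.        ]
 [0.89853442 0.45992645 0.        ]]
wrist panel edge as z=0 [[0.25594724 0.51266039 0.        ]
 [0.18707761 0.41230049 0.        ]]
shelf 0.3 [[ 0.68627009 -0.12167924  0.3       ]]
shelf 0.5 [[ 0.59640883 -0.11417954  0.5       ]]
shelf 0.7 [[ 0.50654757 -0.10667984  0.7       ]]
gripper in top [[-146.70647063  412.79367905]]
```

Emit:
{"fn": "carry_out", "kwargs": {
  "steps": [
    [-1,-0.37,-0.82,0,0],
    [-1,-0.37,-0.82,0,0],
    [-1,-0.37,-0.82,0,0],
    [-1,-0.37,-0.82,0,0],
    [-1,-0.37,-0.82,0,0],
    [-1,-0.37,-0.82,0,0],
    [-1,-0.37,-0.82,0,0],
    [-1,-0.37,-0.82,0,0],
    [-1,-0.37,-0.82,0,0],
    [-1,-0.37,-0.82,0,0],
    [-1,-0.37,-0.82,0,0],
    [-1,-0.37,-0.82,0,0]
  ],
  "grip_force": 40
}}

```text
clock: 1.65
ee_pos: [0.2296, 0.3997, 0.2422]
tcp_rot: [-0.0, 0.163, 0.987, -0.0]
contact_force: [-0.3, 0.4, -0.5]
width: 0.0
```

```bash
cat >> h.py <<'E'
from scipy.spatial.transform import Rotation as Ro
def plan(P,yaw=None,n=None):
    """shift in tool axes after turning the tool so tool y has heading yaw; prints totals in units"""
    s=get_state(); q=s['tcp_rot']; R=Ro.from_quat([q[1],q[2],q[3],q[0]]).as_matrix()
    h=np.arctan2(R[1,1],R[0,1]); d=np.array(P)-s['ee_pos']
    print('clk',round(float(s['clock']),2),'pos',np.round(s['ee_pos'],4),'yheading',round(h,3),'zaxis',np.round(R[:,2],3),'F',np.round(s['contact_force'],1),'w',round(float(s['width']),4))
    print(' shift units now-axes',np.round(R.T@d/.02,2), 'turn units',None if yaw is None else round((h-yaw)/.1,2))
    if yaw is not None:
        c,sn=np.cos(yaw),np.sin(yaw); R2=np.array([[-sn,c,0],[c,sn,0],[0,0,-1]]).T if 0 else np.c_[[-sn,c,0],[c,sn,0],[0,0,-1]]
        print(' shift units in final axes',np.round(R2.T@d/.02,2))
E
python3 -c "
from h import *
plan([.468,.085,.12],.145)"
```

```text
clk 1.65 pos [0.2296 0.3997 0.2422] yheading 1.244 zaxis [-0. -0. -1.] F [-0.3  0.4 -0.5] w 0.0
 shift units now-axes [-16.34 -11.07   6.11] turn units 10.99
 shift units in final axes [-17.29   9.52   6.11]
```

Emit:
{"fn": "carry_out", "kwargs": {
  "steps": [
    [-1,-0.43,0.14,0,1],
    [-1,-0.4,0.2,0,1],
    [-1,-0.38,0.24,0,1],
    [-1,-0.35,0.28,0,1],
    [-1,-0.32,0.32,0,1],
    [-1,-0.28,0.35,0,1],
    [-1,-0.24,0.38,0,1],
    [-1,-0.2,0.4,0,1],
    [-1,-0.16,0.42,0,1],
    [-1,-0.12,0.43,0,1],
    [-1,-0.06,0.44,0,1]
  ]
}}

```text
clock: 3.02
ee_pos: [0.3283, 0.406, 0.2422]
tcp_rot: [-0.0, 0.656, 0.755, -0.0]
contact_force: [0.5, 0.1, 0.1]
width: -0.0006
```

```bash
python3 -c "
from h import *
plan([.468,.085,.12],.145)"
```

```text
clk 3.02 pos [0.3283 0.406  0.2422] yheading 0.141 zaxis [-0. -0. -1.] F [0.5 0.1 0.1] w -0.0006
 shift units now-axes [-16.87   4.67   6.11] turn units -0.04
 shift units in final axes [-16.89   4.59   6.11]
```

Emit:
{"fn": "carry_out", "kwargs": {
  "steps": [
    [-1,-1,0.27,0,0],
    [-1,-1,0.27,0,0],
    [-1,-1,0.27,0,0],
    [-1,-1,0.27,0,0],
    [-1,-1,0.27,0,0],
    [-1,-1,0.27,0,0],
    [-1,-1,0.27,0,0],
    [-1,-1,0.27,0,0],
    [-1,-1,0.27,0,0],
    [-1,-1,0.27,0,0],
    [-1,-1,0.27,0,0],
    [-1,-1,0.27,0,0],
    [-1,-1,0.27,0,0],
    [-1,-1,0.27,0,0],
    [-1,-1,0.27,0,0],
    [-1,-1,0.27,0,0],
    [-1,-0.9,0.27,0,0]
  ]
}}

```text
clock: 5.15
ee_pos: [0.4667, 0.0827, 0.2425]
tcp_rot: [-0.0, 0.655, 0.756, -0.0]
contact_force: [0.2, 0.8, 0.3]
width: -0.0001
```

```bash
python3 -c "
from h import *
plan([.468,.085,.12],.145);cap('wrist','w1');cap('top','t1')"
```

```text
clk 5.15 pos [0.4667 0.0827 0.2425] yheading 0.143 zaxis [-0. -0. -1.] F [0.2 0.8 0.3] w -0.0001
 shift units now-axes [0.1  0.08 6.12] turn units -0.02
 shift units in final axes [0.1  0.08 6.12]
```

View pics/w1.png

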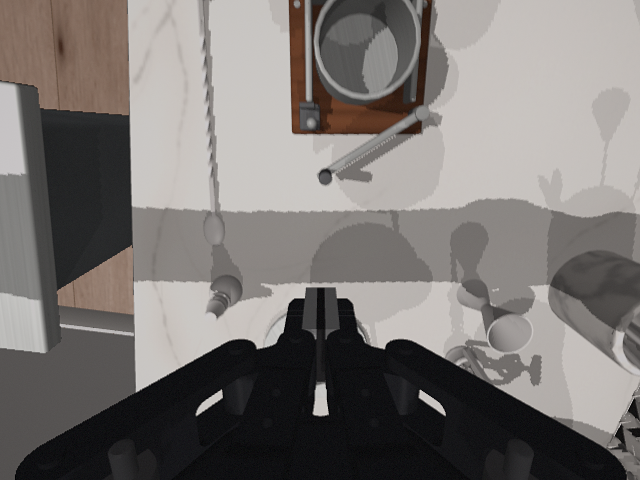

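View pics/t1.png

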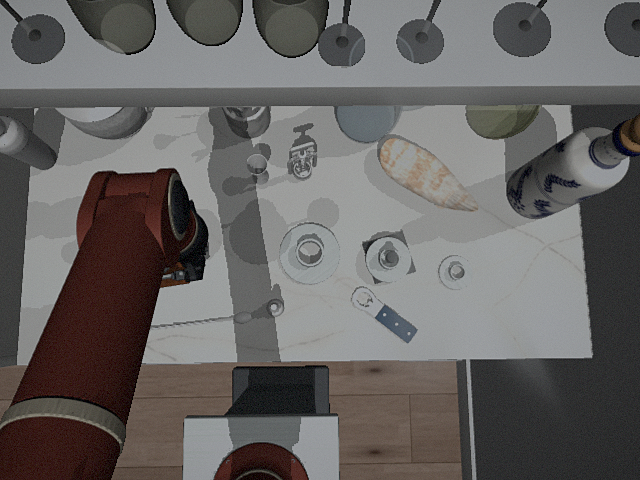

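Run:
```python
from h import *
w=load('w1')
print('pin',ray(w,[(325,177)],.074),'hinge',ray(w,[(423,111)],.038))
print('tin',ray(w,[(314,44),(420,44)],.078), 'base front',ray(w,[(293,133),(421,133)],.008))
print('tip proj',proj(w,[[.4667,.0827,.2315],[.4667,.0827,.2425]]))
print('catch post top',ray(w,[(311,122)],.04))
cv2.imwrite('pics/w1c.png',cv2.resize(w['color'][0:200,270:450,::-1],None,fx=4,fy=4)[:600*800])
```

```text
pin [[0.46443995 0.12183281 0.074     ]] hinge [[0.5452747  0.18912936 0.038     ]]
tin [[0.44129289 0.2206247  0.078     ]
 [0.52120881 0.23212339 0.078     ]] base front [[0.42800618 0.15261286 0.008     ]
 [0.5561552  0.17105656 0.008     ]]
tip proj [[321.73531303 307.0722038 ]
 [321.82887237 319.5853157 ]]
catch post top [[0.44552032 0.16512689 0.04      ]]
```

Run:
```python
import cv2
a=cv2.imread('pics/w1c.png');cv2.imwrite('pics/w1d.png',cv2.resize(a,(540,600)))
```

```text
(no output)
```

View pics/w1d.png

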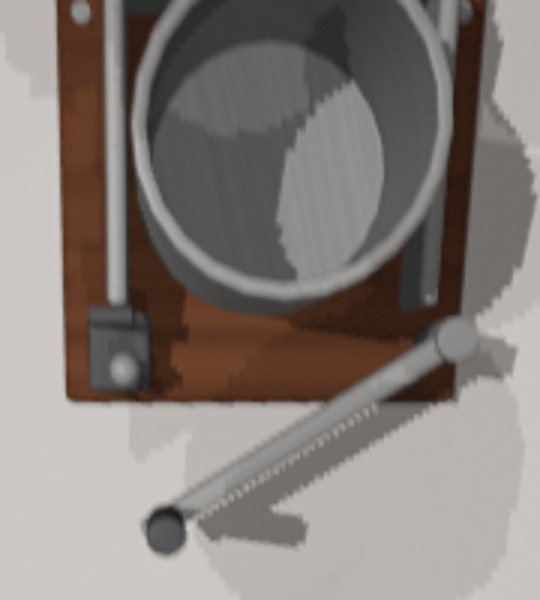

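Emit:
{"fn": "carry_out", "kwargs": {
  "steps": [
    [-1,0,-0.05,1,0],
    [-1,0,-0.05,1,0],
    [-1,0,-0.05,1,0],
    [-1,0,0,1,0],
    [-1,0,0,1,0],
    [-1,0,0,1,0],
    [-1,0,0,1,0],
    [-1,0,0,1,0],
    [-1,0,0,1,0],
    [-1,0.4,0,0,0],
    [-1,0.4,0,0,0],
    [-1,0.4,-0.05,0,0],
    [-1,0.4,-0.05,0,0],
    [-1,0.4,-0.05,0,0],
    [-1,0.4,-0.05,0,0],
    [-1,0.3,-0.05,0,0]
  ]
}}

```text
clock: 7.25
ee_pos: [0.4516, 0.1383, 0.0623]
tcp_rot: [-0.0, 0.654, 0.756, 0.0]
contact_force: [-0.0, -0.6, -0.3]
width: 0.0001
```

```bash
python3 -c "
from h import *
plan([.442,.1735,.062],.145);cap('wrist','w2')"
```

```text
clk 7.25 pos [0.4516 0.1383 0.0623] yheading 0.145 zaxis [ 0.  0. -1.] F [-0.  -0.6 -0.3] w 0.0001
 shift units now-axes [ 1.81 -0.22  0.02] turn units -0.0
 shift units in final axes [ 1.81 -0.22  0.02]
```

View pics/w2.png

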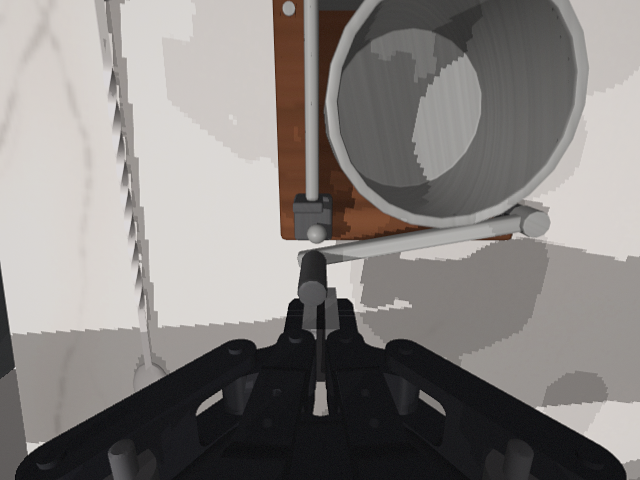

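Emit:
{"fn": "carry_out", "kwargs": {
  "steps": [
    [-1,0.2,-0.1,0,0],
    [-1,0.2,-0.1,0,0],
    [-1,0.2,0,0,0],
    [-1,0.15,0,0,0]
  ]
}}

```text
clock: 7.8
ee_pos: [0.4456, 0.1522, 0.0624]
tcp_rot: [-0.0, 0.654, 0.756, 0.0]
contact_force: [-0.3, 0.5, -0.3]
width: -0.0001
```

Emit:
{"fn": "carry_out", "kwargs": {
  "steps": [
    [-1,0.1,0,0,0],
    [-1,0.1,0,0,0]
  ]
}}

```text
clock: 8.05
ee_pos: [0.4442, 0.156, 0.0621]
tcp_rot: [-0.001, 0.654, 0.756, -0.001]
contact_force: [0.2, -4.1, -0.3]
width: -0.0004
```

```bash
python3 -c "
from h import *
plan([.442,.1735,.062],.145);cap('wrist','w3')"
```

```text
clk 8.05 pos [0.4442 0.156  0.0621] yheading 0.145 zaxis [-0.002 -0.    -1.   ] F [ 0.2 -4.1 -0.3] w -0.0004
 shift units now-axes [0.88 0.02 0.01] turn units -0.0
 shift units in final axes [0.88 0.02 0.01]
```

View pics/w3.png

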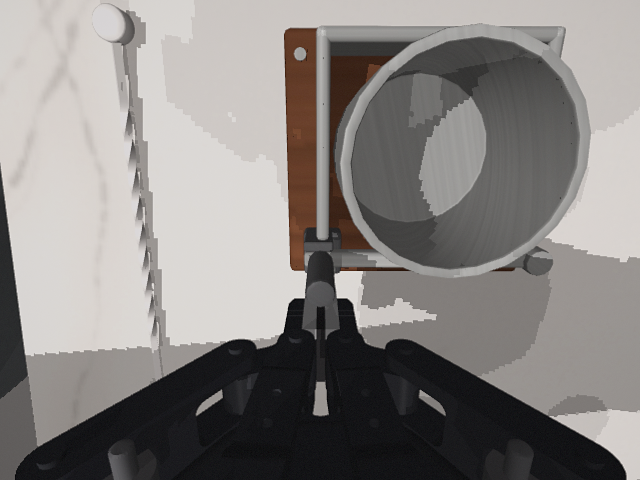

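Emit:
{"fn": "carry_out", "kwargs": {
  "steps": [
    [-1,0.08,0,0,0],
    [-1,0.08,0,0,0]
  ]
}}

```text
clock: 8.35
ee_pos: [0.4442, 0.1563, 0.0621]
tcp_rot: [0.001, 0.655, 0.755, -0.002]
contact_force: [-0.8, -7.7, 0.5]
width: -0.0002
```

Emit:
{"fn": "carry_out", "kwargs": {
  "steps": [
    [-1,0.08,0,0,0],
    [-1,0.08,0,0,0]
  ]
}}

```text
clock: 8.6
ee_pos: [0.4441, 0.1566, 0.0621]
tcp_rot: [0.002, 0.656, 0.755, -0.003]
contact_force: [1.4, -13.0, 1.9]
width: 0.0001
```

Emit:
{"fn": "carry_out", "kwargs": {
  "steps": [
    [-1,0.08,0,0,0],
    [-1,0.08,0,0,0]
  ]
}}

```text
clock: 8.85
ee_pos: [0.444, 0.1569, 0.0622]
tcp_rot: [0.003, 0.657, 0.754, -0.004]
contact_force: [0.8, -17.2, 1.6]
width: 0.0002
```

Run:
```python
from h import *
w=cap('wrist','w4');cap('scene','s4')
cv2.imwrite('pics/w4c.png',cv2.resize(w['color'][130:330,280:580,::-1],None,fx=2.6,fy=2.6,interpolation=cv2.INTER_CUBIC))
s=load('s4');cv2.imwrite('pics/s4c.png',cv2.resize(s['color'][130:250,190:340,::-1],None,fx=5,fy=5,interpolation=cv2.INTER_CUBIC))
```

```text
(no output)
```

View pics/w4c.png

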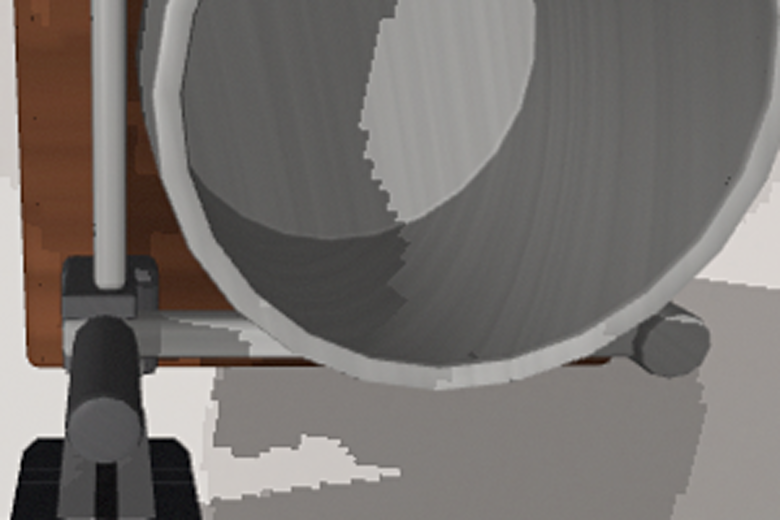

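View pics/s4c.png

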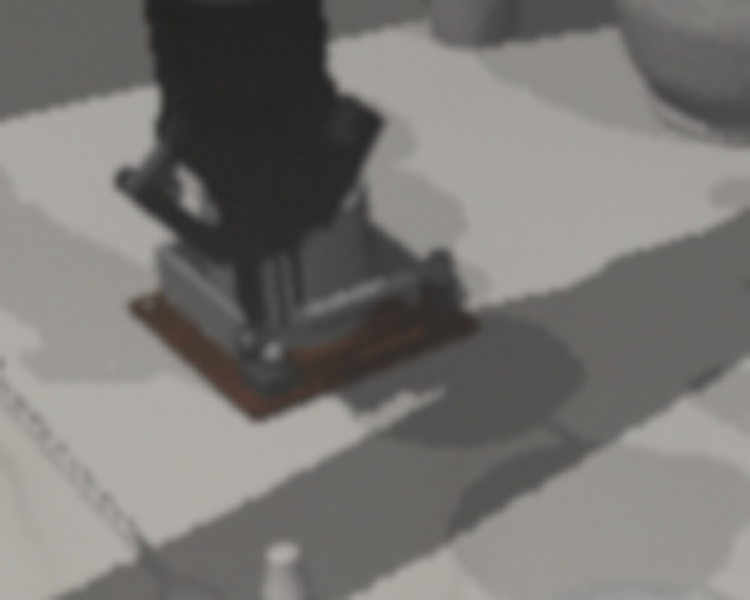

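Run:
```python
from h import *
w=load('w4');f=lambda a:np.array(a)/2.6+[280,130]
def ang(p,z):
    r=ray(w,f(p),z);d=r[1]-r[0];return r,np.arctan2(d[1],d[0])
print('bar end->hinge',ang([(68,336),(674,336)],.038))
print('bar top edge',ang([(130,312),(235,318)],.038))
print('base',ang([(35,364),(608,362)],.008))
print('fence left',ang([(110,288),(108,0)],.038))
cv2.imwrite('pics/w4d.png',cv2.resize(w['color'][220:290,295:395,::-1],None,fx=8,fy=8,interpolation=cv2.INTER_CUBIC))
```

```text
bar end->hinge (array([[0.43407167, 0.1739881 , 0.038     ],
       [0.54476031, 0.18923876, 0.038     ]]), np.float64(0.13691778518307735))
bar top edge (array([[0.44472512, 0.18020786, 0.038     ],
       [0.46395727, 0.18167695, 0.038     ]]), np.float64(0.07623939626540813))
base (array([[0.42787453, 0.15449792, 0.008     ],
       [0.55399816, 0.17236736, 0.008     ]]), np.float64(0.14074520989872427))
fence left (array([[0.44046422, 0.18429029, 0.038     ],
       [0.43327681, 0.23359241, 0.038     ]]), np.float64(1.7155594538885117))
```

View pics/w4d.png

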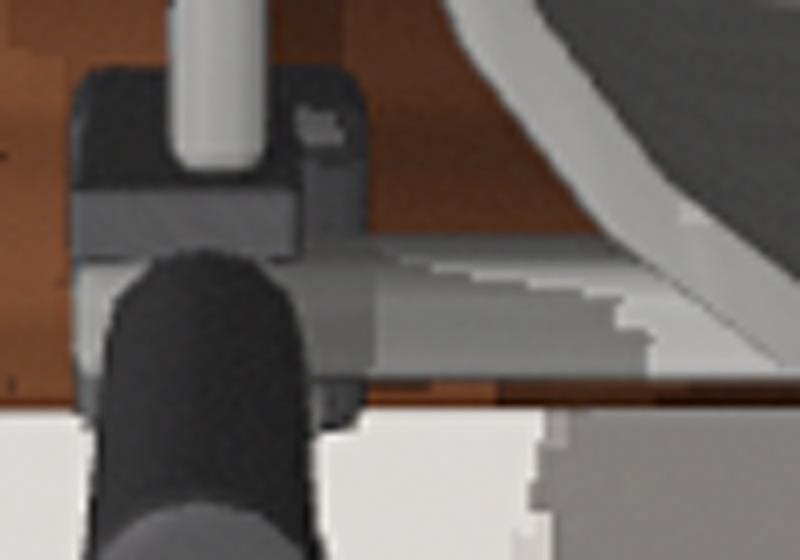

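Emit:
{"fn": "carry_out", "kwargs": {
  "steps": [
    [-1,-0.5,0,0,0],
    [-1,-1,0,0,0],
    [-1,-1,0,-0.5,0],
    [-1,-1,0,-1,0],
    [-1,-1,0,-1,0],
    [-1,-1,0,-1,0],
    [-1,-1,0,-1,0],
    [-1,0,0,-1,0],
    [-1,0,0,-1,0],
    [-1,0,0,-1,0],
    [-1,0,0,-0.5,0]
  ]
}}

```text
clock: 10.32
ee_pos: [0.4627, 0.0366, 0.2238]
tcp_rot: [0.001, 0.654, 0.756, 0.001]
contact_force: [0.1, -0.5, -0.5]
width: -0.0001
```

Run:
```python
from h import *
plan([.470,-.270,.22],.145);cap('wrist','w5')
w=load('w5');cv2.imwrite('pics/w5c.png',cv2.resize(w['color'][0:240,220:480,::-1],None,fx=2.5,fy=2.5))
```

```text
clk 10.32 pos [0.4627 0.0366 0.2238] yheading 0.144 zaxis [ 0.002  0.001 -1.   ] F [ 0.1 -0.5 -0.5] w -0.0001
 shift units now-axes [-15.23  -1.84   0.18] turn units -0.01
 shift units in final axes [-15.22  -1.86   0.19]
```

View pics/w5c.png

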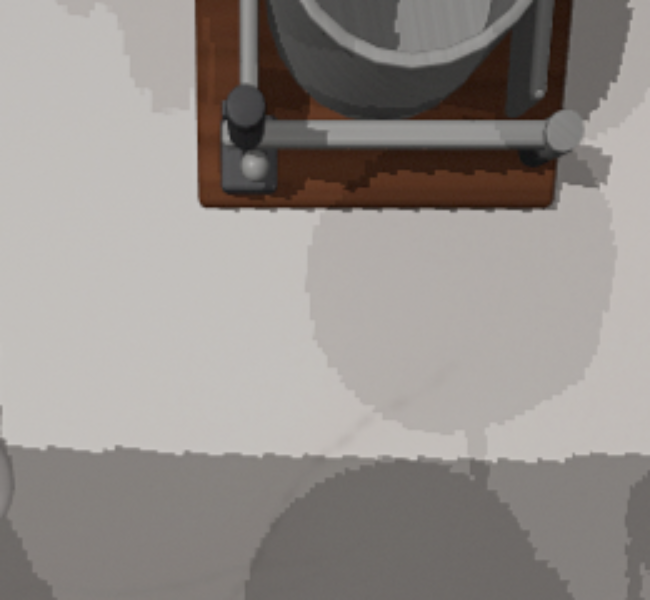

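Emit:
{"fn": "carry_out", "kwargs": {
  "steps": [
    [0.2,-1,-0.1,0,0],
    [0.2,-1,-0.1,0,0],
    [0.2,-1,-0.1,0,0],
    [0.2,-1,-0.1,0,0],
    [0.2,-1,-0.1,0,0],
    [0.2,-1,-0.1,0,0],
    [0.2,-1,-0.1,0,0],
    [0.2,-1,-0.1,0,0],
    [0.2,-1,-0.1,0,0],
    [0.2,-1,-0.1,0,0],
    [0.2,-1,-0.1,0,0],
    [0.2,-1,-0.1,0,0],
    [0.2,-1,-0.1,0,0],
    [0.2,-1,-0.1,0,0],
    [0.2,-1,-0.1,0,0],
    [0.2,-1,-0.1,0,0],
    [0.2,-1,-0.1,0,0],
    [0.2,-1,-0.1,0,0],
    [0.2,-0.5,0,0,0]
  ]
}}

```text
clock: 12.75
ee_pos: [0.4795, -0.3366, 0.2223]
tcp_rot: [0.0, 0.655, 0.756, -0.0]
contact_force: [0.2, 0.4, -0.0]
width: 0.0512
```

Run:
```python
from h import *
plan([.470,-.270,.22],.145);cap('wrist','w6')
```

```text
clk 12.75 pos [ 0.4795 -0.3366  0.2223] yheading 0.142 zaxis [-0.    -0.001 -1.   ] F [ 0.2  0.4 -0. ] w 0.0512
 shift units now-axes [3.36 0.   0.11] turn units -0.03
 shift units in final axes [3.36 0.01 0.12]
```

View pics/w6.png

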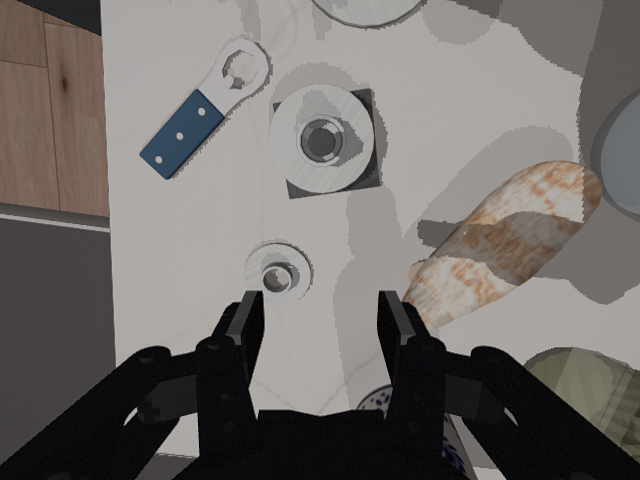

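Run:
```python
from h import *
w=load('w6')
cv2.imwrite('pics/w6c.png',cv2.resize(w['color'][75:205,260:390,::-1],None,fx=4.5,fy=4.5,interpolation=cv2.INTER_CUBIC))
```

```text
(no output)
```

View pics/w6c.png

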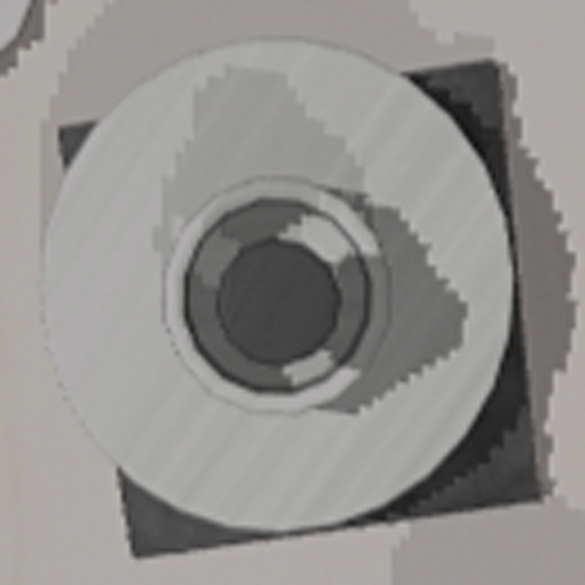

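Run:
```python
from h import *
w=load('w6');f=lambda a:np.array(a)/4.5+[260,75]
print('knob',ray(w,f([(278,299)]),.072),'collar',ray(w,f([(277,295)]),.046),'skirt',ray(w,f([(279,285)]),.026))
k=ray(w,f([(278,299)]),.072)[0]; plan([k[0],k[1],.062],.145)
w=load('w5')
```

```text
knob [[ 0.47010095 -0.26825635  0.072     ]] collar [[ 0.47002395 -0.26835426  0.046     ]] skirt [[ 0.47029351 -0.26693792  0.026     ]]
clk 12.8 pos [ 0.4796 -0.3375  0.2223] yheading 0.142 zaxis [ 0.    -0.002 -1.   ] F [-0.4 -1.   0.8] w 0.0516
 shift units now-axes [3.51 0.02 8.01] turn units -0.03
 shift units in final axes [3.49 0.03 8.02]
```

Emit:
{"fn": "carry_out", "kwargs": {
  "steps": [
    [0.2,0.7,0,0,0],
    [0.2,0.7,0,0,0],
    [0.2,0.7,0,0,0],
    [0.2,0.7,0.02,0,0],
    [0.2,0.65,0,0,0],
    [0.2,0,0,1,0],
    [0.2,0,0,1,0],
    [0.2,0,0,1,0],
    [0.2,0,0,1,0],
    [0.2,0,0,1,0],
    [0.2,0,0,1,0],
    [0.2,0,0,1,0]
  ]
}}

```text
clock: 14.3
ee_pos: [0.4705, -0.2659, 0.0819]
tcp_rot: [0.0, 0.654, 0.756, -0.0]
contact_force: [-0.1, 1.1, 0.4]
width: 0.0511
```

Run:
```python
from h import *
plan([.470,-.2685,.062],.145);cap('wrist','w7');s=cap('scene','s7')
cv2.imwrite('pics/s7c.png',cv2.resize(s['color'][230:370,280:430,::-1],None,fx=4,fy=4,interpolation=cv2.INTER_CUBIC))
```

```text
clk 14.3 pos [ 0.4705 -0.2659  0.0819] yheading 0.144 zaxis [ 0. -0. -1.] F [-0.1  1.1  0.4] w 0.0511
 shift units now-axes [-0.12 -0.04  0.99] turn units -0.01
 shift units in final axes [-0.12 -0.04  0.99]
```

View pics/w7.png

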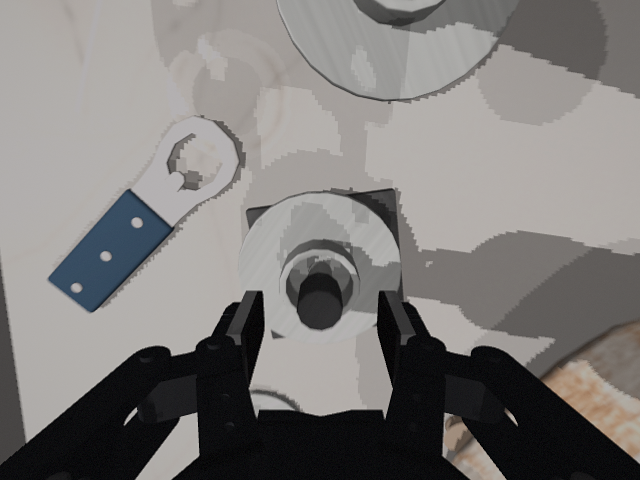

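View pics/s7c.png

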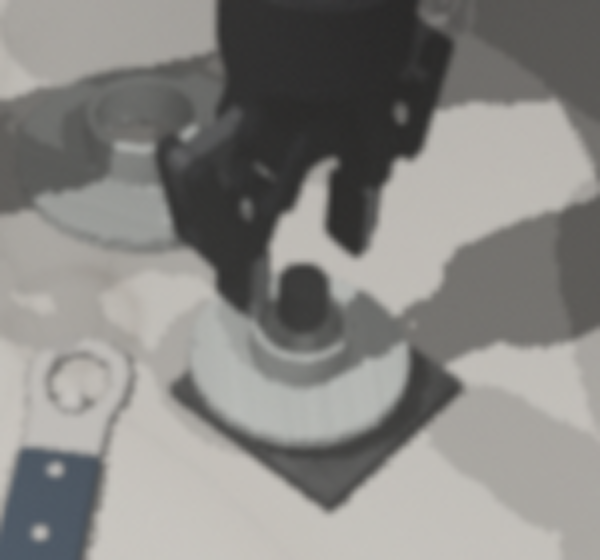

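Run:
```python
from h import *
w=load('w7')
print('knob',ray(w,[(320,310)],.072)); print(proj(w,[[.4705,-.2659,.0709],[.4705,-.2659,.0899]]))
# left finger tip, inner face corner, tool: y +-0.0256
s=load('s7')
c,sn=np.cos(.144),np.sin(.144)
for sy in(-1,1):
  for e in (.011,.005,0): print(sy,e,proj(w,[[.4705+sy*.0256*c,-.2659+sy*.0256*sn,.0819-e]]), (proj(s,[[.4705+sy*.0256*c,-.2659+sy*.0256*sn,.0819-e]])-[280,230])*4)
```

```text
knob [[ 0.46980772 -0.26696791  0.072     ]]
[[321.82391685 306.95409784]
 [322.03872082 329.74363962]]
-1 0.011 [[266.15530447 306.95351927]] [[248.27226152 302.67524784]]
-1 0.005 [[264.14024234 313.56903012]] [[248.78913046 292.59970078]]
-1 0 [[262.34245192 319.4712313 ]] [[249.22371745 284.12811106]]
1 0.011 [[377.48176256 306.9546763 ]] [[339.36498839 248.46914898]]
1 0.005 [[379.62070376 313.5689031 ]] [[340.29465121 238.46321577]]
1 0 [[381.52899008 319.46987809]] [[341.07609303 230.05258085]]
```

Emit:
{"fn": "carry_out", "kwargs": {
  "steps": [
    [0.2,-0.05,-0.02,0.4,0],
    [0.2,0,0,0.4,0],
    [-1,0,0,0,0],
    [-1,0,0,0,0],
    [-1,0,0,0,0],
    [-1,0,0,0,0]
  ],
  "grip_force": 60
}}

```text
clock: 15.15
ee_pos: [0.4703, -0.2675, 0.0667]
tcp_rot: [0.0, 0.654, 0.756, 0.0]
contact_force: [0.3, 0.6, 3.1]
width: 0.0195
```

Run:
```python
from h import *
plan([.470,-.267,.062],.145);s=cap('scene','s8');cap('wrist','w8')
cv2.imwrite('pics/s8c.png',cv2.resize(s['color'][230:370,280:430,::-1],None,fx=4,fy=4,interpolation=cv2.INTER_CUBIC))
```

```text
clk 15.15 pos [ 0.4703 -0.2675  0.0667] yheading 0.144 zaxis [ 0.001 -0.    -1.   ] F [0.3 0.6 3.1] w 0.0195
 shift units now-axes [ 0.03 -0.01  0.24] turn units -0.01
 shift units in final axes [ 0.03 -0.01  0.24]
```

View pics/s8c.png

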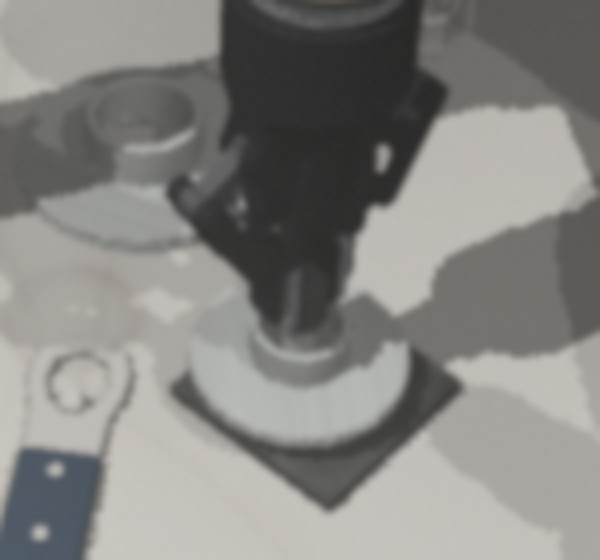

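View pics/w8.png

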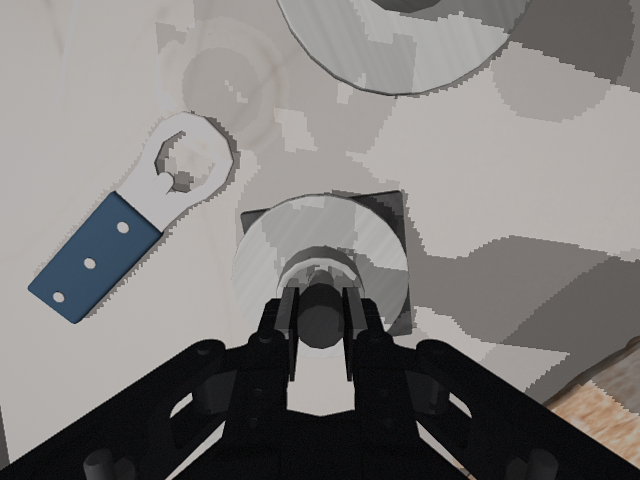

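Emit:
{"fn": "carry_out", "kwargs": {
  "steps": [
    [-1,0,0,-0.15,0],
    [-1,0,0,-0.4,0],
    [-1,0,0,-0.6,0],
    [-1,0,0,-0.6,0],
    [-1,0,0,-0.6,0],
    [-1,0,0,-0.6,0],
    [-1,0,0,-0.4,0]
  ],
  "grip_force": 80
}}

```text
clock: 16.12
ee_pos: [0.4702, -0.2675, 0.1344]
tcp_rot: [0.0, 0.654, 0.756, 0.0]
contact_force: [-0.5, -0.6, -3.4]
width: 0.0189
```

Run:
```python
from h import *
plan([.481,.226,.062],.145);s=cap('scene','s9');cap('wrist','w9')
cv2.imwrite('pics/s9c.png',cv2.resize(s['color'][190:370,280:430,::-1],None,fx=3.3,fy=3.3,interpolation=cv2.INTER_CUBIC))
```

```text
clk 16.12 pos [ 0.4702 -0.2675  0.1344] yheading 0.144 zaxis [ 0.001 -0.001 -1.   ] F [-0.5 -0.6 -3.4] w 0.0189
 shift units now-axes [24.35  4.07  3.61] turn units -0.01
 shift units in final axes [24.34  4.1   3.62]
```

View pics/s9c.png

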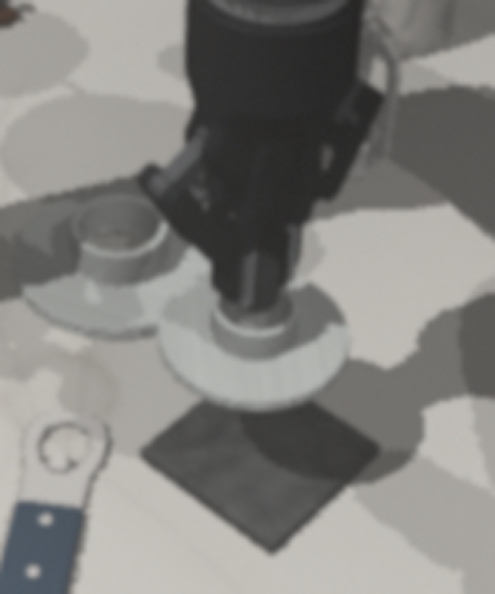

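View pics/w9.png

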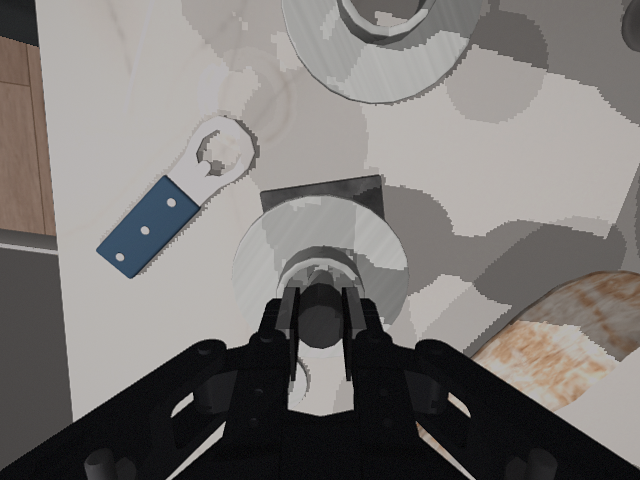

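Emit:
{"fn": "carry_out", "kwargs": {
  "steps": [
    [-1,0,0,-0.6,0],
    [-1,0,0,-0.8,0],
    [-1,0.2,0.05,-0.8,0],
    [-1,0.4,0.08,-0.5,0],
    [-1,0.6,0.12,-0.2,0],
    [-1,0.8,0.16,0,0],
    [-1,0.9,0.18,0,0],
    [-1,0.9,0.18,0,0],
    [-1,0.9,0.18,0,0],
    [-1,0.9,0.18,0,0],
    [-1,0.9,0.18,0,0],
    [-1,0.9,0.18,0,0],
    [-1,0.9,0.18,0,0],
    [-1,0.9,0.18,0,0],
    [-1,0.9,0.18,0,0],
    [-1,0.9,0.18,0,0],
    [-1,0.9,0.18,0,0],
    [-1,0.9,0.18,0,0],
    [-1,0.9,0.18,0,0],
    [-1,0.9,0.18,0,0]
  ]
}}

```text
clock: 18.73
ee_pos: [0.4859, 0.0313, 0.1913]
tcp_rot: [-0.0, 0.654, 0.756, -0.0]
contact_force: [-0.0, -0.8, -2.9]
width: 0.0185
```

Emit:
{"fn": "carry_out", "kwargs": {
  "steps": [
    [-1,0.9,0.18,0,0],
    [-1,0.9,0.18,0,0],
    [-1,0.9,0.18,0,0],
    [-1,0.9,0.18,0,0],
    [-1,0.8,0.16,0,0],
    [-1,0.6,0.12,0,0],
    [-1,0.4,0.05,0,0],
    [-1,0.2,0,0,0],
    [-1,0,0,0,0]
  ]
}}

```text
clock: 19.85
ee_pos: [0.4907, 0.1436, 0.1913]
tcp_rot: [0.0, 0.654, 0.756, -0.0]
contact_force: [-0.5, 0.1, -3.1]
width: 0.0189
```

Run:
```python
from h import *
plan([.481,.226,.130],.145);cap('wrist','w10');s=cap('scene','s10');cap('top','t10')
```

```text
clk 19.85 pos [0.4907 0.1436 0.1913] yheading 0.144 zaxis [-0. -0. -1.] F [-0.5  0.1 -3.1] w 0.0189
 shift units now-axes [4.15 0.11 3.06] turn units -0.01
 shift units in final axes [4.14 0.11 3.06]
```

View pics/w10.png

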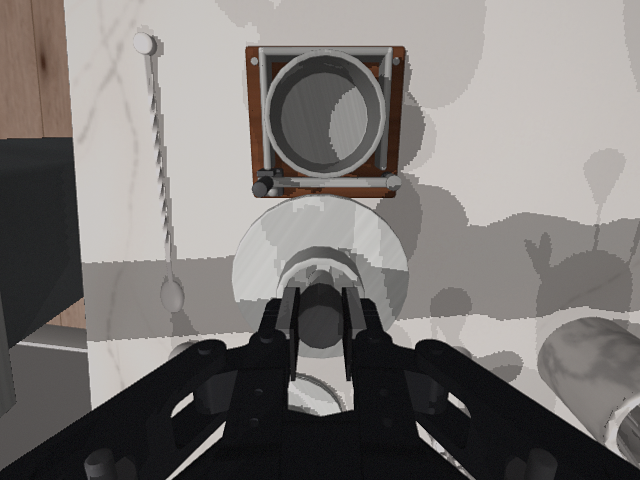

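View pics/s10.png

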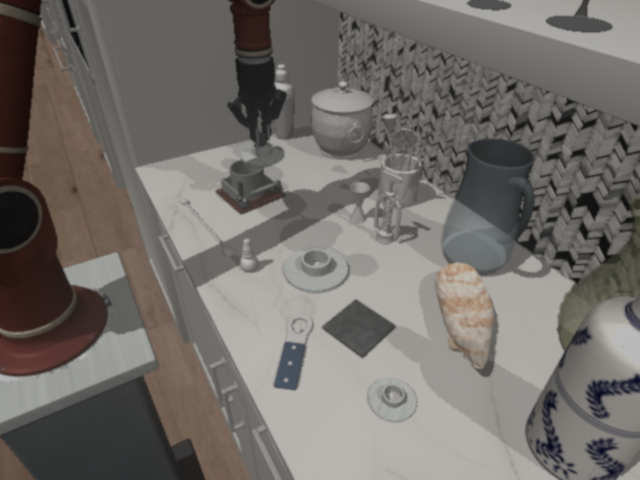

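Run:
```python
from h import *
w=load('w10')
cv2.imwrite('pics/w10c.png',cv2.resize(w['color'][40:200,240:410,::-1],None,fx=4,fy=3.75,interpolation=cv2.INTER_CUBIC)[:600])
g=cv2.cvtColor(w['color'],cv2.COLOR_RGB2GRAY)
```

```text
(no output)
```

View pics/w10c.png

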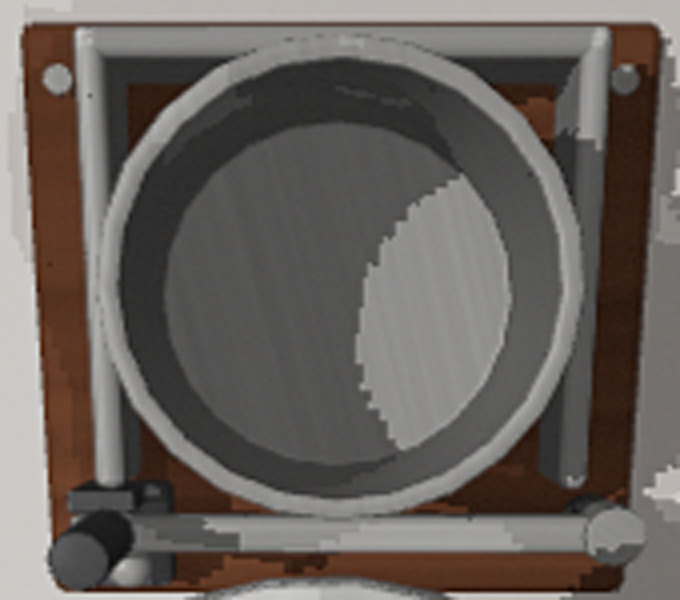

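Run:
```python
from h import *
w=load('w10');f=lambda a:np.array(a)/[4,3.75]+[240,40]
for P in ([(102,285),(582,275),(348,34),(342,517)],[(122,285),(562,275),(345,57),(343,492)]):
    r=ray(w,f(P),.078); print(r[:,:2],'ctr',(r[0]+r[1])/2,(r[2]+r[3])/2, np.linalg.norm(r[0]-r[1]),np.linalg.norm(r[2]-r[3]))
pos=get_state()['ee_pos']; print('knob top pred px',proj(w,pos+[0,0,.006]),'z',pos[2]+.0053)
print('knob@', ray(w,[(320,328)],pos[2]+.0053))
plan([.481,.226,.130],.145)
```

```text
[[0.44146398 0.22393952]
 [0.52033975 0.23705232]
 [0.47611037 0.26928727]
 [0.48712462 0.18913225]] ctr [0.48090186 0.23049592 0.078     ] [0.4816175  0.22920976 0.078     ] 0.0799583218715537 0.08090822302614557
[[0.44476436 0.22441743]
 [0.51704654 0.23657545]
 [0.47615801 0.26577378]
 [0.48661397 0.19373287]] ctr [0.48090545 0.23049644 0.078     ] [0.48138599 0.22975333 0.078     ] 0.07329755678901034 0.07279574476446558
knob top pred px [[322.11451895 328.46749465]] z 0.1966609147915865
knob@ [[0.490039   0.14273124 0.19666091]]
clk 20.0 pos [0.4909 0.1431 0.1914] yheading 0.143 zaxis [ 0. -0. -1.] F [-0.2  0.3 -2. ] w 0.0194
 shift units now-axes [4.18 0.1  3.07] turn units -0.02
 shift units in final axes [4.17 0.11 3.07]
```

Emit:
{"fn": "carry_out", "kwargs": {
  "steps": [
    [-1,0.4,0.02,0,0],
    [-1,0.7,0.03,0,0],
    [-1,0.8,0.03,0,0],
    [-1,0.8,0.03,0,0],
    [-1,0.8,0.03,0,0],
    [-1,0.55,0.02,0,0],
    [-1,0.32,0,0,0],
    [-1,0,0,0.3,0],
    [-1,0,0,0.6,0],
    [-1,0,0,0.6,0],
    [-1,0,0,0.4,0],
    [-1,0,0,0.3,0],
    [-1,0,0,0,0]
  ]
}}

```text
clock: 21.62
ee_pos: [0.4812, 0.2306, 0.1468]
tcp_rot: [-0.0, 0.654, 0.756, -0.001]
contact_force: [-0.3, 0.6, -3.8]
width: 0.0188
```

Run:
```python
from h import *
plan([.4815,.230,.1247],.145);s=cap('scene','s11');cap('wrist','w11')
cv2.imwrite('pics/s11c.png',cv2.resize(s['color'][110:230,190:330,::-1],None,fx=5,fy=5,interpolation=cv2.INTER_CUBIC))
```

```text
clk 21.62 pos [0.4812 0.2306 0.1468] yheading 0.144 zaxis [-0.001 -0.001 -1.   ] F [-0.3  0.6 -3.8] w 0.0188
 shift units now-axes [-0.03  0.01  1.1 ] turn units -0.01
 shift units in final axes [-0.03  0.01  1.1 ]
```

View pics/s11c.png

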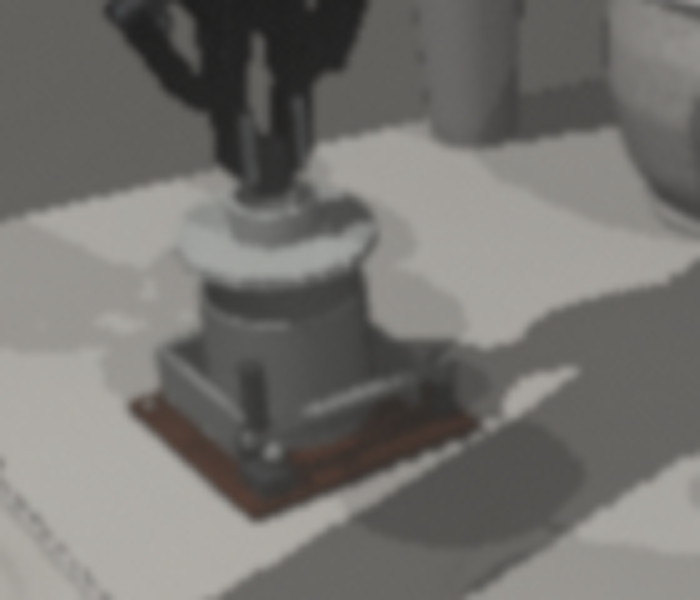

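View pics/w11.png

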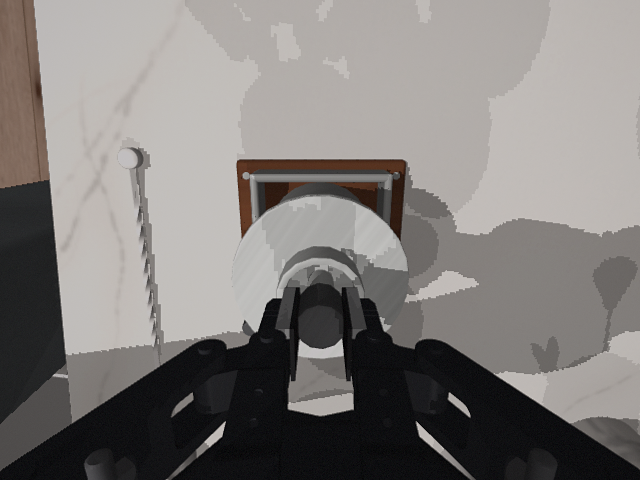

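Well aligned over the tin; lowering slowly.

Emit:
{"fn": "carry_out", "kwargs": {
  "steps": [
    [-1,0,0,0.2,0],
    [-1,0,0,0.2,0],
    [-1,0,0,0.15,0],
    [-1,0,0,0.15,0],
    [-1,0,0,0.1,0]
  ]
}}

```text
clock: 22.35
ee_pos: [0.4814, 0.2307, 0.131]
tcp_rot: [-0.0, 0.654, 0.756, -0.0]
contact_force: [0.5, -0.1, -2.4]
width: 0.0189
```

Emit:
{"fn": "carry_out", "kwargs": {
  "steps": [
    [-1,0,0,0.1,0],
    [-1,0,0,0.08,0]
  ]
}}

```text
clock: 22.6
ee_pos: [0.4815, 0.2308, 0.1276]
tcp_rot: [0.0, 0.654, 0.756, -0.0]
contact_force: [0.1, 0.3, -2.2]
width: 0.0185
```

Emit:
{"fn": "carry_out", "kwargs": {
  "steps": [
    [-1,0,0,0.06,0],
    [-1,0,0,0.06,0]
  ]
}}

```text
clock: 22.85
ee_pos: [0.4815, 0.2308, 0.1253]
tcp_rot: [-0.0, 0.654, 0.756, -0.0]
contact_force: [-0.3, -1.0, -3.1]
width: 0.0186
```

Emit:
{"fn": "carry_out", "kwargs": {
  "steps": [
    [-1,0,0,0.05,0],
    [-1,0,0,0.05,0]
  ]
}}

```text
clock: 23.1
ee_pos: [0.4815, 0.2308, 0.1246]
tcp_rot: [-0.0, 0.654, 0.756, 0.0]
contact_force: [-2.4, -1.5, 11.8]
width: 0.0187
```

Emit:
{"fn": "carry_out", "kwargs": {
  "steps": [
    [-1,0,0,0.05,0],
    [-1,0,0,0,0]
  ]
}}

```text
clock: 23.35
ee_pos: [0.4815, 0.2308, 0.1245]
tcp_rot: [-0.0, 0.654, 0.756, 0.001]
contact_force: [-3.9, -2.0, 12.0]
width: 0.0188
```

Emit:
{"fn": "carry_out", "kwargs": {
  "steps": [
    [-1,0,0,-0.05,0],
    [0.0,0,0,0,0],
    [0.4,0,0,0,0],
    [0.7,0,0,0,0],
    [0.7,0,0,0,0],
    [0.7,0,0,0,0]
  ]
}}

```text
clock: 24.1
ee_pos: [0.4815, 0.2308, 0.1232]
tcp_rot: [0.0, 0.654, 0.756, -0.0]
contact_force: [-0.5, -0.2, -0.4]
width: 0.0728
```

Run:
```python
from h import *
plan([.4815,.230,.1247],.145);s=cap('scene','s12');cap('wrist','w12')
cv2.imwrite('pics/s12c.png',cv2.resize(s['color'][110:230,190:330,::-1],None,fx=5,fy=5,interpolation=cv2.INTER_CUBIC))
```

```text
clk 24.1 pos [0.4815 0.2308 0.1232] yheading 0.144 zaxis [-0. -0. -1.] F [-0.5 -0.2 -0.4] w 0.0728
 shift units now-axes [-0.04 -0.   -0.07] turn units -0.01
 shift units in final axes [-0.04 -0.   -0.07]
```

View pics/s12c.png

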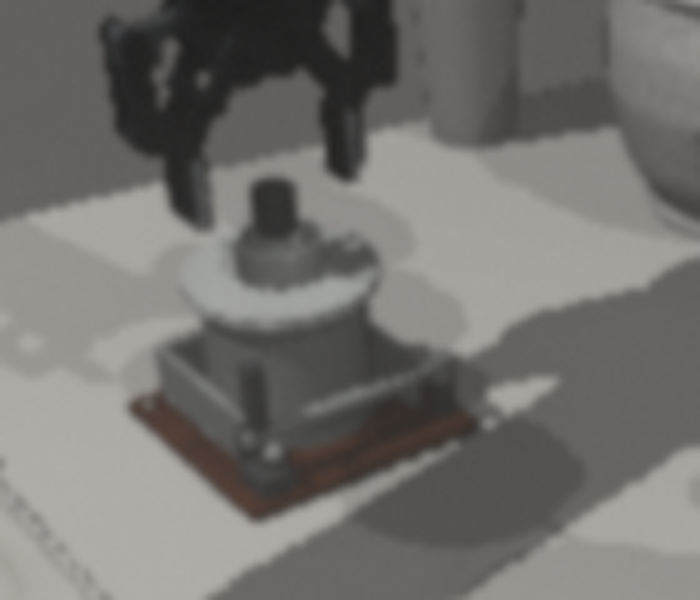

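View pics/w12.png

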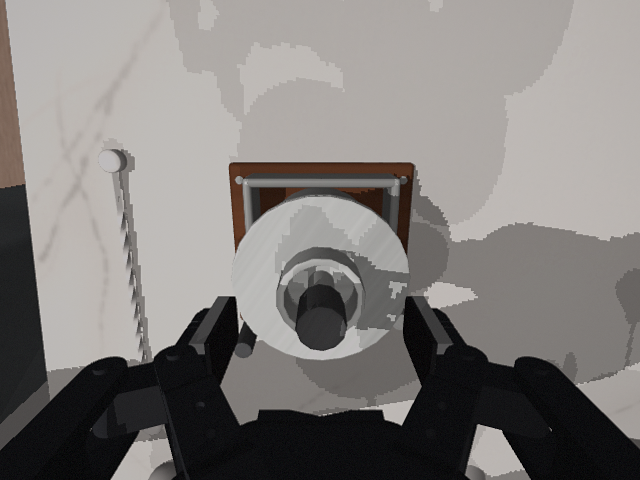

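Run:
```python
from h import *
w=load('w12')
print('collar',ray(w,[(320,294)],.104),'knob',ray(w,[(321,330)],.130))
cv2.imwrite('pics/w12c.png',cv2.resize(w['color'][180:370,220:420,::-1],None,fx=3,fy=3,interpolation=cv2.INTER_CUBIC))
```

```text
collar [[0.48027807 0.23312251 0.104     ]] knob [[0.48118878 0.22984978 0.13      ]]
```

View pics/w12c.png

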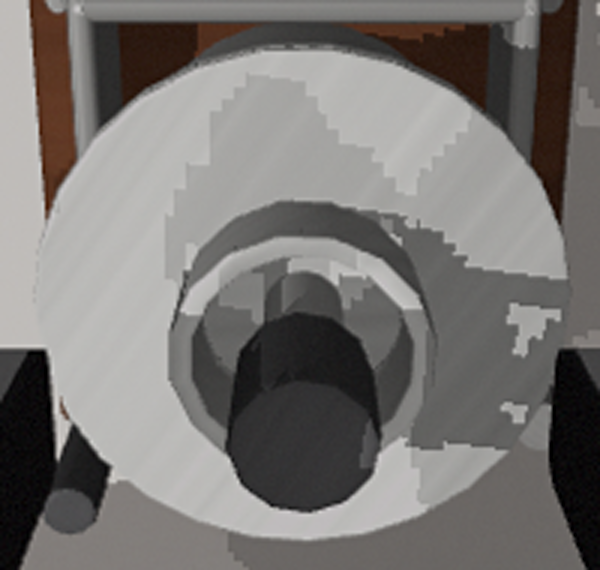

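Emit:
{"fn": "carry_out", "kwargs": {
  "steps": [
    [0.41,0,0,0.2,0],
    [0.41,0,-0.02,0.3,0],
    [0.41,0,0,0.25,0],
    [0.41,0,0,0.2,0],
    [0.41,0,0,0,0]
  ],
  "grip_force": 40
}}

```text
clock: 24.82
ee_pos: [0.4808, 0.2306, 0.1039]
tcp_rot: [-0.0, 0.654, 0.756, -0.0]
contact_force: [-0.1, 0.4, 0.4]
width: 0.0602
```

Run:
```python
from h import *
plan([.4815,.230,.1032],.145);s=cap('scene','s13');w=cap('wrist','w13')
cv2.imwrite('pics/s13c.png',cv2.resize(s['color'][110:230,190:330,::-1],None,fx=5,fy=5,interpolation=cv2.INTER_CUBIC))
pos=get_state()['ee_pos'];c,sn=np.cos(.144),np.sin(.144)
for sy in(-1,1):
  for e in(0,.005,.011,.015):
    P=pos+[sy*.03*c-.011*sn,sy*.03*sn+.011*c,-e]; print(sy,e,(proj(s,P)-[190,110])*5,proj(w,P))
```

```text
clk 24.82 pos [0.4808 0.2306 0.1039] yheading 0.144 zaxis [-0.001 -0.    -1.   ] F [-0.1  0.4  0.4] w 0.0602
 shift units now-axes [-0.03  0.03  0.03] turn units -0.01
 shift units in final axes [-0.03  0.03  0.03]
-1 0 [[202.94131065 240.73594369]] [[250.74298258 296.53221758]]
-1 0.005 [[204.13696366 250.08843004]] [[252.9583148  291.22713038]]
-1 0.011 [[205.56289244 261.24215052]] [[255.43749548 285.29020157]]
-1 0.015 [[206.50819012 268.63633899]] [[256.99141193 281.569016  ]]
1 0 [[311.45570276 204.44920928]] [[393.73991643 296.5320151 ]]
1 0.005 [[312.32243329 213.65441249]] [[391.40594304 291.22672992]]
1 0.011 [[313.35625983 224.63427651]] [[388.79399791 285.28959547]]
1 0.015 [[314.04172055 231.9142846 ]] [[387.1568703  281.56828959]]
```

View pics/s13c.png

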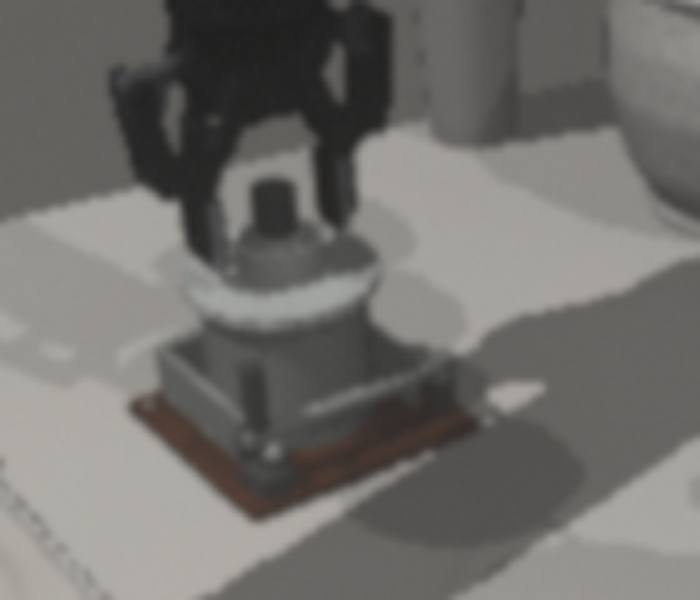

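View pics/w13.png

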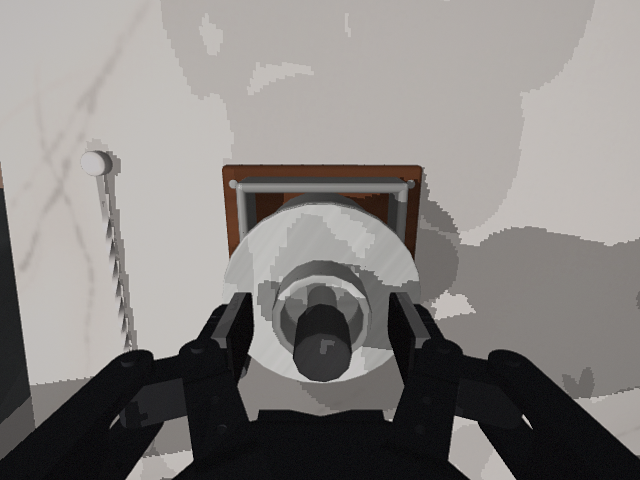

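Emit:
{"fn": "carry_out", "kwargs": {
  "steps": [
    [0.41,0,0.02,0.2,0],
    [0.41,0,0,0.15,0],
    [0.1,0,0,0,0],
    [0.1,0,0,0,0],
    [-0.1,0,0,0,0],
    [-0.5,0,0,0,0],
    [-0.5,0,0,0,0]
  ],
  "grip_force": 40
}}

```text
clock: 25.8
ee_pos: [0.4817, 0.2309, 0.0976]
tcp_rot: [0.0, 0.654, 0.756, 0.0]
contact_force: [-0.8, 0.2, 3.1]
width: 0.0413
```

Run:
```python
from h import *
plan([.4815,.230,.1032],.145);s=cap('scene','s14');w=cap('wrist','w14')
cv2.imwrite('pics/s14c.png',cv2.resize(s['color'][110:230,190:330,::-1],None,fx=5,fy=5,interpolation=cv2.INTER_CUBIC))
```

```text
clk 25.8 pos [0.4817 0.2309 0.0976] yheading 0.144 zaxis [ 0.001  0.    -1.   ] F [-0.8  0.2  3.1] w 0.0413
 shift units now-axes [-0.04 -0.02 -0.28] turn units -0.01
 shift units in final axes [-0.04 -0.02 -0.28]
```

View pics/s14c.png

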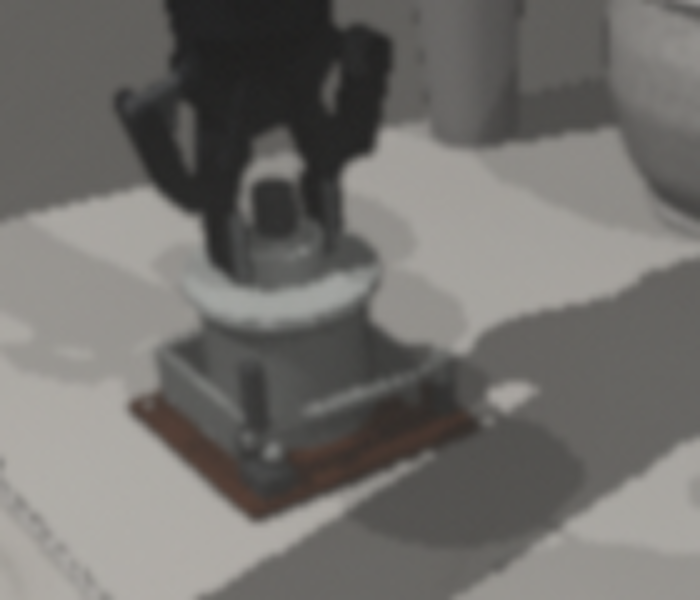

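View pics/w14.png

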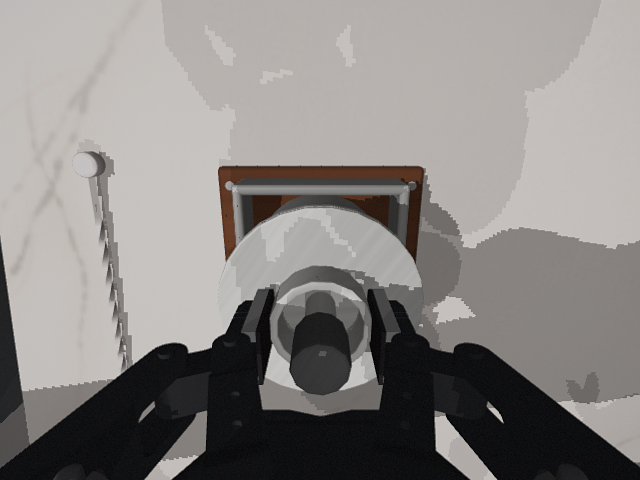

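Emit:
{"fn": "carry_out", "kwargs": {
  "steps": [
    [-1,0,0,0,0],
    [-1,0,0,-0.1,0],
    [-1,0,0,-0.1,0],
    [-1,0,0,-0.2,0],
    [-1,0,0,-0.2,0]
  ],
  "grip_force": 50
}}

```text
clock: 26.52
ee_pos: [0.4813, 0.2307, 0.1094]
tcp_rot: [-0.0, 0.654, 0.756, -0.0]
contact_force: [-0.5, -0.1, -1.2]
width: 0.0415
```

Run:
```python
from h import *
plan([.4815,.230,.2],.145);s=cap('scene','s15');w=cap('wrist','w15')
cv2.imwrite('pics/s15c.png',cv2.resize(s['color'][110:230,190:330,::-1],None,fx=5,fy=5,interpolation=cv2.INTER_CUBIC))
```

```text
clk 26.52 pos [0.4813 0.2307 0.1094] yheading 0.144 zaxis [-0. -0. -1.] F [-0.5 -0.1 -1.2] w 0.0415
 shift units now-axes [-0.04  0.   -4.53] turn units -0.01
 shift units in final axes [-0.04  0.   -4.53]
```

View pics/s15c.png

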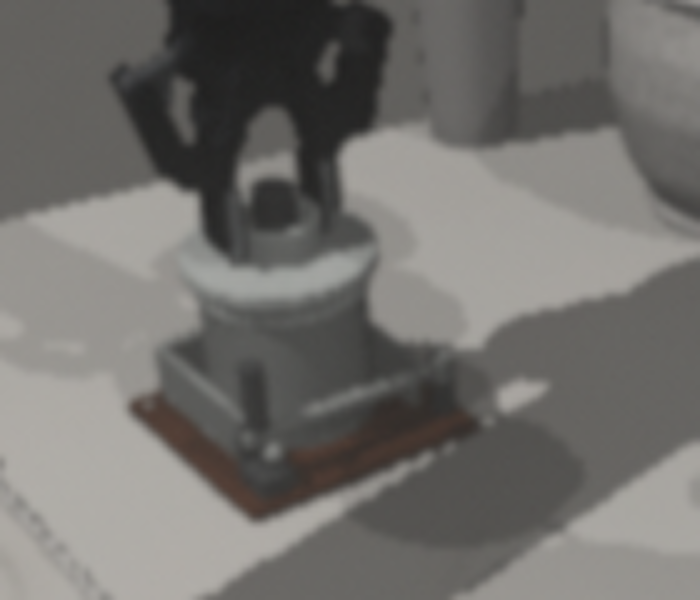

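The outer lid is rising alone, at about 1.4 N, and the knob stays put. I'll keep lifting straight up.

Emit:
{"fn": "carry_out", "kwargs": {
  "steps": [
    [-1,0,0,-0.2,0],
    [-1,0,0,-0.4,0],
    [-1,0,0,-0.5,0],
    [-1,0,0,-0.5,0],
    [-1,0,0,-0.5,0],
    [-1,0,0,-0.5,0],
    [-1,0,0,-0.5,0],
    [-1,0,0,-0.5,0],
    [-1,0,0,-0.5,0],
    [-1,0,0,-0.4,0],
    [-1,0,0,-0.2,0],
    [-1,0,0,0,0],
    [-1,0,0,0,0]
  ]
}}

```text
clock: 28.25
ee_pos: [0.4812, 0.2307, 0.2029]
tcp_rot: [-0.0, 0.654, 0.756, -0.0]
contact_force: [-0.0, -0.4, -1.7]
width: 0.0415
```

Run:
```python
from h import *
plan([.4815,.230,.2],.145);s=cap('scene','s16');w=cap('wrist','w16');cap('top','t16')
cv2.imwrite('pics/s16c.png',cv2.resize(s['color'][70:230,190:330,::-1],None,fx=3.75,fy=3.75,interpolation=cv2.INTER_CUBIC))
```

```text
clk 28.25 pos [0.4812 0.2307 0.2029] yheading 0.144 zaxis [-0.001 -0.    -1.   ] F [-0.  -0.4 -1.7] w 0.0415
 shift units now-axes [-0.04  0.01  0.15] turn units -0.01
 shift units in final axes [-0.04  0.01  0.15]
```

View pics/s16c.png

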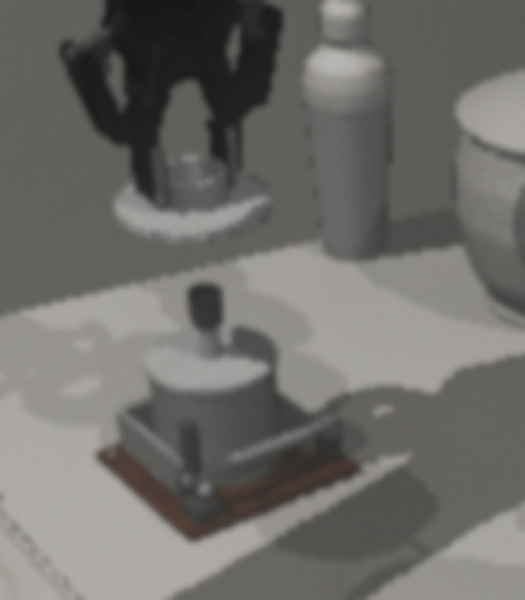

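View pics/s16.png

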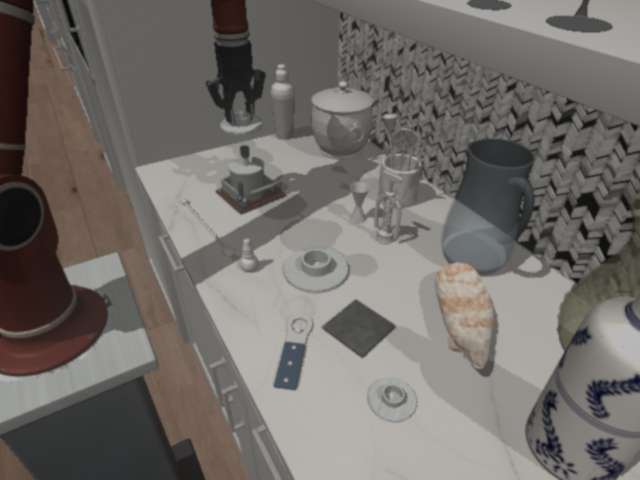

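View pics/w16.png

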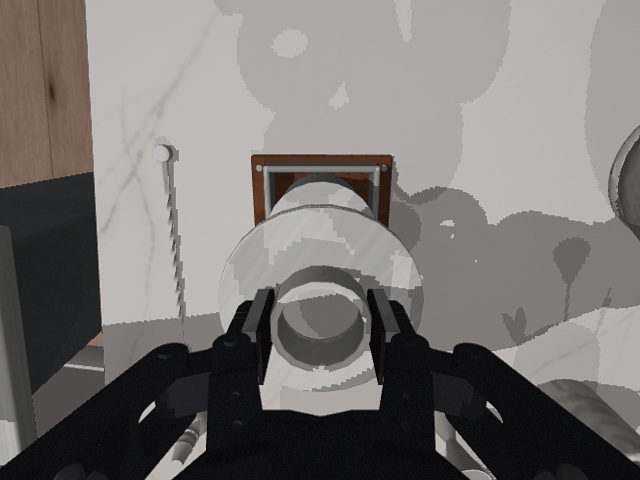

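Run:
```python
from h import *
s=load('s16');print(ray(s,[(244.7,147.5)],.13)); print(get_state()['clock']); close_job()
```

```text
[[0.48283185 0.22383226 0.13      ]]
28.4
the job is handed in; nothing more can be done
```

The job is done and handed in at 28.4 s of the 64 s allowed. I swung the keeper bar shut, seated both lids on the tin, let go, then lifted the outer lid alone by its collar. The arm is still holding it over the tin.

- **Keeper:** the bar is past the spring ball and against its stop. It resisted with 17 N at the stop, and in the image it lies parallel to the stand's front edge.
- **Seating:** contact came at TCP height 0.1246 m, against 0.1247 m predicted for a seated inner lid. I pressed with about 12 N before releasing.
- **Outer lid:** it is held level by the collar, and its underside is about 54 mm above the inner lid's knob. The wrist force of about 1.7 N is close to the weight of the outer lid alone (1.4 N).
- **Other things:** nothing else on the worktop shows any movement in the last scene picture.
- **Disagreements:**
  - **Knob position:** the last check, from one hand-picked pixel in the scene view, puts the knob about 7 mm off in y from where I released it. That is more than the fit allows. The picture shows the lid level on the rim, so I take it as pixel and view error.
  - **Finger opening:** the reading was about 2.5 to 3.5 mm below the stated diameters on both grasps.

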